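Brace the tablet jar and unscrew its cap

TASK

The square jar of laundry tablets has a tight purple cap: with the cap still screwed on, set the jar upright down into the blue square holder on the counter, which keeps it from turning. Only then unscrew the cap counter-clockwise (seen from above) until the threads let go, without pulling the jar out of the holder, lift the cap straight off and finish while still gripping it, level and still, about 2 cm above the open mouth of the jar. Leave the two bottles and the yellow tub where they stand.

Things in the scene. Friction and masses are not known exactly. Their poses are not given: they have to be found in the camera images.
- jar: Square white plastic jar, yellow and blue label, loose, 0.25 to 0.45 kg, body 64 x 64 mm, 72 tall, then a round neck (38 wide) with its rim 104 mm above the underside. On the rim a black greased seal ring 6 mm high that turns stiffly with the cap. Origin: centre of the underside; z up, x and y along the square's sides. 124 mm tall with its cap.
- cap: Round ribbed purple screw cap, 54 mm wide, 40 tall, solid upper 14 mm. Origin: centre of its lower edge; z up. Tight: origin 84 mm above the jar's underside, x as the jar's x. It can carry the jar. Takes about 0.5 N m all the way, counter-clockwise from above, rising 2.7 mm per rad; threads let go at 1.1 rad, a stop meets at about 2.5. Its edge clears the neck rim once lifted over 20 mm.
- holder: Blue plastic jar holder fixed to the counter, 100 x 100 mm, with a square pocket 70 x 70 mm: floor 6 mm above the counter, walls to 18 mm, then a flared lip to 28 mm, 80 wide at its top. Origin: centre of the underside; z up, x and y along the pocket's sides. The jar fits in any of four square orientations with 3 mm play each side (about 0.1 rad of turning play).
- detergent: White laundry bottle with green cap, 75 x 105 mm and 220 mm tall, loose; a bystander. Origin: centre of the underside.
- softener: Black laundry bottle with purple cap, 75 x 105 mm and 200 mm tall, loose; a bystander. Origin: centre of the underside.
- tub: Open yellow plastic tub, 84 mm across and 60 mm tall, loose; a bystander. Origin: centre of the underside.
There are look-alikes about, which are no part of the job. Of the things that look like the holder, take the one that is farthest from the robot's base at the start.

How it is judged:
By the outcome, as a careful person would: the job done as asked, in the order asked, and still so for the second after the job is handed in, while the arm keeps its last pose, push and grip.
It also fails if it takes over 45 s, if anything falls off the work surface, if the arm or the gripper's body presses on something with over 40 N, if the wrist force passes 120 N, or if a joint passes its speed limit or range.

ROBOT

A 7-joint arm with a two-finger parallel gripper is mounted at the origin on the work surface. World frame = base frame: x ahead of the robot, y to its left, z up, the work surface at z = 0. Lengths are in m, angles in rad, forces in N, time in s.
With the tool pointing down it reaches from about 0.425 to 0.95 m from the base axis. Payload 4.7 kg.
Tool frame: the origin (TCP) lies between the finger pads; the fingertips stand 25 mm ahead of it and the grasp point (between the pads) lies 6 mm ahead of it; z points along the fingers, y is the line along which they close (so a half turn about z gives the same grasp; the last joint's range is limited). The gripper opens to 85 mm and grips with 20 to 120 N. Pads are 22 mm wide; open, the fingers measure 114 mm over their backs; the gripper's body (76 mm by 85 mm) begins 54 mm behind the grasp point. The pads swing forward as they close: fully open they stand 13 mm farther back than shut.
Start: joints at [-1.163, 0.469, -0.049, 1.532, 0.024, 1.141, -0.082], TCP at [0.286, 0.612, 0.256] pointing down, gripper open.
Joint ranges: [-2.59, 2.59], [-0.33, 1.99], [-1.39, 1.29], [0.1, 2.45], [-1.04, 4.18], [0.21, 1.99], [-2.66, 2.66]. Speed limits (rad/s): [2.57, 2.57, 3.14, 3.14, 3.14, 3.14, 3.14].

INTERFACE

Orientations are given as a 3x3 rotation matrix whose columns are the frame's x, y, z axes.
In Python, from rig import * gives the robot as it stands. Calls block until the motion is done:
- movep(position, orientation): joint-space move of the TCP to a pose.
- move_l(position, attitude=None, feed=0.15, until_force=None): straight line of the TCP; attitude=None keeps the orientation; feed is the mean speed in m/s. With until_force (N) it stops when the force on the tool has changed by that much, and returns True; else False.
- move_joints(angles): joint-space move.
- command_gripper(opening, newtons=None): finger opening in m; newtons is the grip in N (None keeps the last); returns when the fingers have stopped.
- sleep(seconds).
- inverse_kinematics(position, orientation): joint angles nearest the present ones, or None.
- sense(): the state.
- camera(name): name is "scene" or "top" or "wrist"; returns (picture, depth): 400x640x3 uint8, red, green, blue; 400x640 float32, m along the optical axis (not along the pixel's ray), 0 where there is no reading.
- camera_params(name): a dict with "K" (3x3 intrinsics, pixels), "dist" ([k1, k2, p1, p2, k3] as OpenCV has them; the pictures are not rectified), "position" and "rotation" of the camera in the world; the wrist camera has in their place "tool_from_camera" (4x4, takes a point from camera to tool coordinates, whose origin is the TCP and whose axes are the flange's). Camera axes: x right, y down, z forward; pixel columns grow to the right and rows downward; lengths in m; the calibration is good to about 2 mm. A picture is of the moment at which its call begins: read the wrist's pose just before it. camera_params takes no time and is no camera call.
A pose or a line that the arm cannot do raises Unreachable and nothing moves.
- finish_job(): hands the job in; it is judged then, once.
The state is a dict: "time_s": time; "joint_pos": joint angles; "qd": joint speeds; "joint_efforts": joint torques, N m; "position": TCP position; "tcp_rot": TCP orientation; "wrist_force": force on the tool from outside, world axes, zero at the start; "ft_torque": the same for the moment, N m; "finger_gap": finger opening in m; "gripper_force": force on a finger pad.
Only numpy, scipy, OpenCV 4.12 (cv2) and the standard library are available. Lean on these libraries where they do the work, as an engineer would, in place of code of your own. Each camera call takes 0.05 s, during which the arm holds its last target. There are 200 camera calls.

## Working session

There is one attempt and no reset: what is moved stays moved. The work goes in short steps, each a Python script; the robot and the scene stay as the last script left them, time stands still between calls to the robot, and variables do not carry over. Pictures are saved under pics/ and viewed, at most 10 in all, crops included, and the job is handed in when it is done.

```bash
ls; mkdir -p pics
python3 - <<'E'
from rig import *
import cv2,numpy as np
for n in ("scene","top"):
    p,d=camera(n); cv2.imwrite(f"pics/{n}.png",p[...,::-1]); np.savez(f"{n}.npz",p=p,d=d)
    c=camera_params(n); print(n,c)
print(sense()); print(camera_params("wrist"))
E
```

```text
pics
scene {'K': array([[487.63622012,   0.        , 319.13623907],
       [  0.        , 487.63622012, 207.31399984],
       [  0.        ,   0.        ,   1.        ]]), 'dist': array([-0.03329727,  0.        ,  0.        ,  0.        ,  0.        ]), 'position': array([ 0.98702206, -0.82836991,  1.07035687]), 'rotation': array([[ 0.87632079,  0.35656952, -0.32391364],
       [ 0.481519  , -0.62855656,  0.61078319],
       [ 0.01418863, -0.69121258, -0.72251218]])}
top {'K': array([[452.64790333,   0.        , 323.17526547],
       [  0.        , 452.64790333, 196.98413496],
       [  0.        ,   0.        ,   1.        ]]), 'dist': array([-0.09524388,  0.        ,  0.        ,  0.        ,  0.        ]), 'position': array([0.31970965, 0.00720345, 1.41245511]), 'rotation': array([[ 0.01664095, -0.98230515,  0.18654671],
       [-0.99985083, -0.01548553,  0.00764932],
       [-0.00462519, -0.18664618, -0.98241631]])}
{'time_s': 0.1, 'joint_pos': array([-1.16286271,  0.46935675, -0.04860906,  1.53356782,  0.02409701,
        1.14101674, -0.08226826]), 'qd': array([ 0.00013837, -0.0
[... 570 characters left out ...]
.00850201, -0.01256451,  0.00496397]), 'gripper_force': 0.0, 'finger_gap': 0.08561331920440639}
{'K': array([[326.02506321,   0.        , 318.64202923],
       [  0.        , 326.02506321, 205.43135705],
       [  0.        ,   0.        ,   1.        ]]), 'dist': array([-0.06314071,  0.        ,  0.        ,  0.        ,  0.        ]), 'tool_from_camera': array([[ 6.77565450e-04, -9.46162320e-01, -3.23691838e-01,
         8.35454713e-02],
       [ 9.99999768e-01,  6.64878374e-04,  1.49779583e-04,
        -8.26275248e-04],
       [ 7.34999049e-05, -3.23691864e-01,  9.46162550e-01,
        -1.17227180e-01],
       [ 0.00000000e+00,  0.00000000e+00,  0.00000000e+00,
         1.00000000e+00]])}
```

View pics/scene.png

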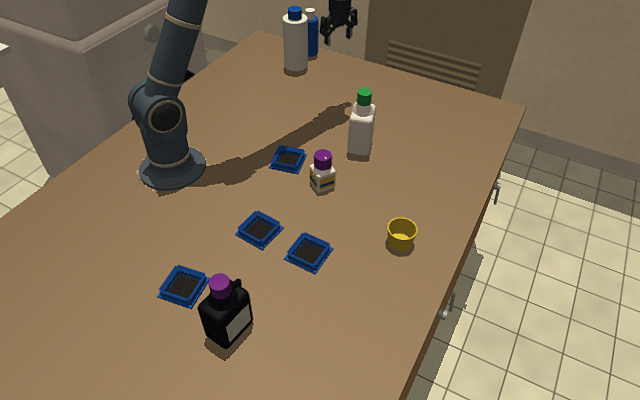

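View pics/top.png

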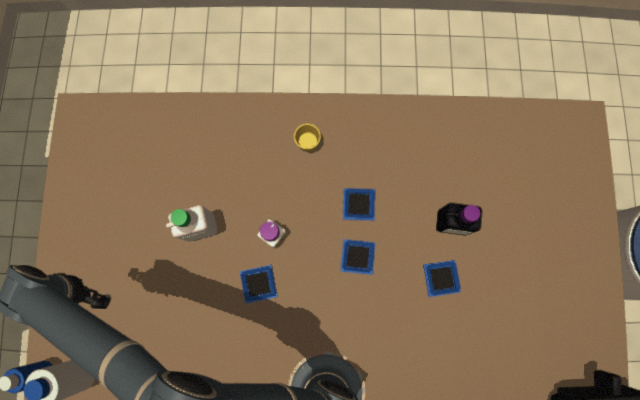

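Scene: the jar (white body, purple cap) is at scene (322,170) and top (270,232). Four blue holders show in the top view at (359,204), (358,257), (258,284) and (442,279). The other purple cap, at top (471,213), belongs to the black softener. The tub is at top (307,137) and the detergent at top (190,222).

```bash
cat > h.py <<'E'
import numpy as np,cv2
def cam(c,st=None):
    if "position" in c: return c["rotation"],c["position"]
    T=c["tool_from_camera"];R=st["tcp_rot"]
    return R@T[:3,:3], st["position"]+R@T[:3,3]
def cast(px,c,z,st=None):
    "pixels onto the plane at height z"
    R,o=cam(c,st)
    u=cv2.undistortPoints(np.float64(px).reshape(-1,1,2),c["K"],c["dist"]).reshape(-1,2)
    d=np.c_[u,np.ones(len(u))]@R.T
    return o+d*((z-o[2])/d[:,2])[:,None]
def mask(p,col):
    h,s,v=[x.astype(int) for x in cv2.split(cv2.cvtColor(p,cv2.COLOR_RGB2HSV))]
    m={"blue":(h>100)&(h<125)&(s>130)&(v>60),"purple":(h>130)&(h<160)&(s>90)&(v>50)}[col]
    return m.astype(np.uint8)
def blobs(p,col,amin=40):
    cs,_=cv2.findContours(mask(p,col),cv2.RETR_EXTERNAL,cv2.CHAIN_APPROX_NONE)
    return [c for c in cs if cv2.contourArea(c)>amin]
def down(yaw):
    "tool z down, tool x at yaw"
    c,s=np.cos(yaw),np.sin(yaw)
    return np.array([[c,s,0],[s,-c,0],[0,0,-1.]])
E
python3 - <<'E'
from rig import *
from h import *
for n,zc in (("top",.124),("scene",.124)):
    f=np.load(n+".npz");p=f["p"];c=camera_params(n)
    for col,z in (("blue",.02),("purple",zc)):
        for b in blobs(p,col):
            (u,v),wh,a=cv2.minAreaRect(b)
            w=cast(b,c,z)[:,:2]; r=cv2.minAreaRect(w.astype(np.float32)*1000)
            print(n,col,(int(u),int(v)),"mm",np.round(r[0]),np.round(r[1]),round(r[2],1),"dist",round(np.hypot(*r[0])))
E
```

```text
top blue (22, 385) mm [-22. 939.] [143.  74.] 74.9 dist 940
top blue (257, 283) mm [313. 212.] [94. 96.] 12.9 dist 378
top blue (441, 277) mm [ 338. -348.] [95. 98.] 9.0 dist 486
top blue (357, 256) mm [401. -90.] [94. 95.] 84.8 dist 411
top blue (358, 204) mm [564. -92.] [91. 95.] 89.8 dist 572
top purple (269, 231) mm [463. 170.] [54. 49.] 72.8 dist 493
top purple (471, 213) mm [ 523. -413.] [51. 48.] 72.2 dist 667
scene blue (182, 286) mm [ 345. -358.] [107. 107.] 9.1 dist 497
scene blue (308, 252) mm [ 572. -102.] [110. 103.] 89.0 dist 581
scene blue (258, 229) mm [408. -99.] [109. 108.] 84.3 dist 420
scene blue (287, 158) mm [320. 205.] [103. 120.] 13.2 dist 379
scene blue (311, 39) mm [-17. 958.] [ 30. 290.] 29.7 dist 958
scene blue (294, 8) mm [-242. 1188.] [64. 57.] 30.4 dist 1212
scene purple (219, 281) mm [ 475. -354.] [47. 49.] 37.6 dist 592
scene purple (322, 154) mm [466. 169.] [51. 51.] 29.2 dist 496
```

Candidates for the holder: top (358,204) at 572 mm, (441,277) at 486, (357,256) at 411, and (257,283) at 378. The first is farthest, so I take it, at about (0.568, -0.096). The jar is at about (0.465, 0.170), and its 54 mm cap width fits the description. Next I check both from the wrist camera.

Run:
```python
from rig import *
from h import *
J=np.array([.465,.17]);H=np.array([.568,-.096])
for y in np.arange(-3,3.1,.75):
    q=[inverse_kinematics(np.r_[P,.15],down(y)) for P in (J,H)]
    print(round(y,2),[None if a is None else np.round(a,2) for a in q])
y0=np.arctan2(*sense()["tcp_rot"][1::-1,0]);print(y0)
movep(np.r_[J,.28],down(np.pi))
st=sense();p,d=camera("wrist");print(st["time_s"],st["position"],st["joint_pos"])
np.savez("w1.npz",p=p,d=d,R=st["tcp_rot"],t=st["position"]);cv2.imwrite("pics/w1.png",p[...,::-1])
```

```text
-3.0 [array([-0.46,  0.31,  0.03,  2.06, -0.01,  0.77,  1.29]), array([-0.17,  0.44,  0.34,  1.9 , -0.19,  0.84,  1.98])]
-2.25 [array([-0.32,  0.31, -0.13,  2.06,  0.06,  0.78,  1.97]), array([-0.01,  0.42,  0.13,  1.89, -0.07,  0.84,  2.62])]
-1.5 [array([-0.2 ,  0.32, -0.29,  2.05,  0.13,  0.78,  2.65]), array([-0.67,  0.68,  1.11,  1.92, -0.73,  1.01, -2.29])]
-0.75 [array([-1.27,  0.53,  1.12,  2.1 , -0.62,  0.89, -2.11]), array([-0.67,  0.68,  1.11,  1.92, -0.73,  1.01, -1.54])]
0.0 [array([-0.92,  0.35,  0.6 ,  2.09, -0.27,  0.78, -1.73]), array([-0.47,  0.52,  0.76,  1.91, -0.45,  0.89, -1.05])]
0.75 [array([-0.81,  0.33,  0.45,  2.08, -0.2 ,  0.77, -1.05]), array([-0.39,  0.49,  0.64,  1.91, -0.38,  0.87, -0.37])]
1.5 [array([-0.72,  0.32,  0.35,  2.08, -0.15,  0.77, -0.35]), array([-0.32,  0.47,  0.55,  1.9 , -0.32,  0.86,  0.32])]
2.25 [array([-0.62,  0.31,  0.22,  2.07, -0.1 ,  0.77,  0.34]), array([-0.26,  0.45,  0.47,  1.9 , -0.27,  0.85,  1.02])]
3.0 [array([-0.51,  0.31,  0.09,  2.07, -0.04,  0.77,  1.03]), array([-0.19,  0.44,  0.37,  1.9 , -0.21,  0.84,  1.72])]
2.7048310302615732
1.8417 [0.46494177 0.17113184 0.28003419] [-0.52804062  0.14977057  0.10170022  1.92450749 -0.0177036   1.06778959
  1.15347936]
```

View pics/w1.png

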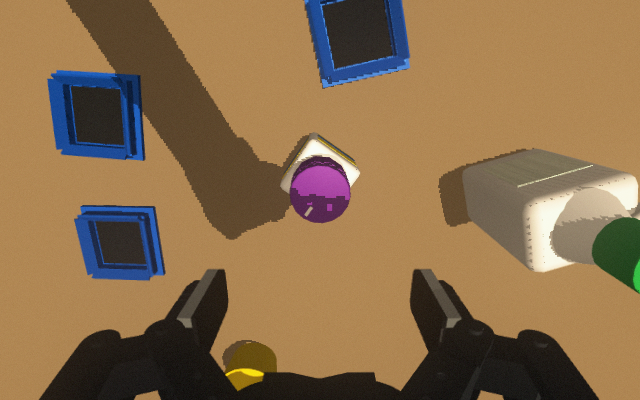

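The wrist view shows the jar at (320,175): purple cap top at (320,192), white shoulder corners at about (313,133), (358,177) and (282,187). The target holder is at (120,242). The jar's choice is confirmed. I'll measure the jar's yaw here, then look over the holder.

Run:
```python
from rig import *
from h import *
c=camera_params("wrist")
f=np.load("w1.npz");p=f["p"];d=f["d"];st=dict(tcp_rot=f["R"],position=f["t"])
def pts(d,st):
    R,o=cam(c,st);v,u=np.mgrid[:400,:640]
    n=cv2.undistortPoints(np.stack([u,v],-1).reshape(-1,1,2).astype(float),c["K"],c["dist"]).reshape(-1,2)
    return (o+(np.c_[n,np.ones(len(n))]*d.reshape(-1,1))@R.T).reshape(400,640,3)
W=pts(d,st);near=np.hypot(W[...,0]-.465,W[...,1]-.17)<.07
def rect(m,z=None):
    q=(W[m][:,:2]*1000).astype(np.float32);r=cv2.minAreaRect(q);print(m.sum(),np.round(r[0],1),np.round(r[1],1),round(r[2],2),"z",np.round(np.percentile(W[m][:,2],[5,50,95])*1000,1))
top=near&(W[...,2]>.118)&(d>0);rect(top);sh=near&(abs(W[...,2]-.072)<.007)&(d>0);rect(sh)
cs=max(cv2.findContours(top.astype(np.uint8),0,1)[0],key=len)
print("cap",cv2.minEnclosingCircle((cast(cs,c,.124,st)[:,:2]*1000).astype(np.float32)))
cs=max(cv2.findContours(sh.astype(np.uint8),0,1)[0],key=len)
hull=cv2.approxPolyDP(cv2.convexHull(cs),3,True).reshape(-1,2);print(hull.tolist(),np.round(cast(hull,c,.072,st)[:,:2]*1000).tolist())
# holder
movep([.568-.0,-.096,.26],down(np.pi/2))
st=sense();p,d=camera("wrist");print(st["time_s"],st["position"],st["joint_pos"])
np.savez("w2.npz",p=p,d=d,R=st["tcp_rot"],t=st["position"]);cv2.imwrite("pics/w2.png",p[...,::-1])
W=pts(d,st);near=(np.hypot(W[...,0]-.568,W[...,1]+.096)<.085)&(d>0)
print(np.histogram(W[near][:,2]*1000,bins=range(-4,36,2)))
rect(near&(abs(W[...,2]-.028)<.004));rect(near&(W[...,2]>.012)&(W[...,2]<.04));
rect(near&(abs(W[...,2]-.006)<.003)&(p.max(-1)<80))
```

```text
31728 [464.5 170. ] [ 52.9 139.1] 3.16 z [123.7 322.1 339.5]
1094 [464.8 171.3] [63.9 64.2] 55.38 z [66.6 70.8 73.3]
cap ((726.328125, 170.35760498046875), 332.2590026855469)
[[359, 171], [350, 187], [288, 193], [280, 186], [312, 138]] [[455.0, 212.0], [472.0, 203.0], [479.0, 139.0], [471.0, 131.0], [422.0, 164.0]]
2.9917 [ 0.56820221 -0.09408031  0.25978619] [-0.27541983  0.31969366  0.46677377  1.79238182 -0.1632496   1.06799493
  0.25369216]
(array([ 150, 5552, 2681,   43, 2003, 2206,   72,   44,   43,   54,  216,
        421,  473,  456,  635,  737,  103,    0,    0]), array([-4, -2,  0,  2,  4,  6,  8, 10, 12, 14, 16, 18, 20, 22, 24, 26, 28,
       30, 32, 34]))
1475 [566.9 -94.2] [92.6 92.7] 89.13 z [24.3 26.2 28.2]
3138 [566.9 -94.2] [92.6 92.7] 89.13 z [17.  23.6 27.8]
3176 [562.8 -99. ] [100.4  79.8] 4.64 z [4.9 6.2 7.5]
```

View pics/w2.png

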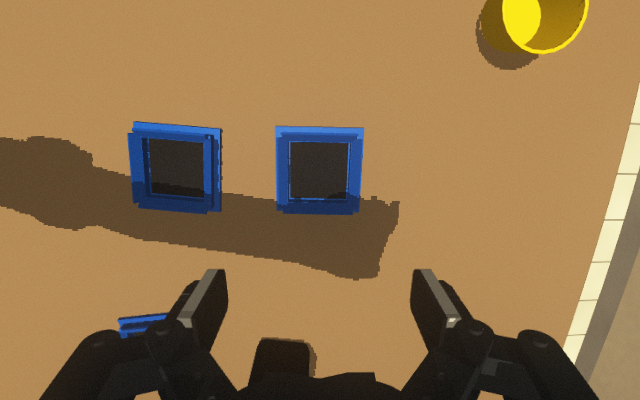

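The wrist view shows the target holder at (319,170): top rim centre (566.9, -94.2) mm, yaw 89.1°, 92.6 mm square. The jar's shoulder is a 64x64 mm square at (464.8, 171) mm, yaw 55.4°, which matches the given sizes. Now I grasp the cap, and choose the yaw to leave room for about 1.7 rad of turning.

Run:
```python
from rig import *
from h import *
yp=.5; yg=yp-np.deg2rad(89.13-55.38)
J=np.array([.4647,.1706]);H=np.array([.5669,-.0942])
movep(np.r_[J,.20],down(yg))
move_l(np.r_[J,.114],feed=.15,until_force=10)
s=sense();print(s["time_s"],s["position"],s["joint_pos"])
command_gripper(.03,80);s=sense();print("grip",s["finger_gap"],s["gripper_force"],s["wrist_force"],s["position"])
s0=s["position"]
move_l(np.r_[s0[:2],.20],feed=.12)
s=sense();print("lift",s["time_s"],s["finger_gap"],s["wrist_force"],s["ft_torque"])
movep(np.r_[H,.20],down(yp))
sleep(.2);s=sense();print(s["time_s"],s["position"],s["joint_pos"],s["wrist_force"])
for n in("scene","wrist"):
    p,d=camera(n);cv2.imwrite(f"pics/c_{n}.png",p[...,::-1]); np.savez(f"c_{n}.npz",p=p,d=d)
a=cv2.imread("pics/c_scene.png")[120:300,220:400];b=cv2.imread("pics/c_wrist.png")
cv2.imwrite("pics/c.png",np.vstack([cv2.resize(np.hstack([cv2.resize(a,(400,400)),b[:,120:520]]),(800,400))]))
```

```text
5.6083 [0.46537441 0.17045518 0.11448404] [-0.89972218  0.40767537  0.57968458  2.11496589 -0.34032223  0.70786952
 -1.75632307]
grip 0.052675160537765275 82.99977502785623 [0.08195693 0.22771678 5.60056678] [0.4656149  0.17099791 0.11522476]
lift 6.8833 0.052501026698395584 [-0.65071771 -0.10914478 -3.78425505] [ 0.03512173  0.04252333 -0.03127159]
8.1833 [ 0.56695557 -0.09241121  0.19981792] [-0.37640252  0.40566526  0.60850145  1.86647161 -0.2805075   0.95576329
 -0.71032712] [ 0.13619474 -0.71431322 -2.81833727]
```

View pics/c.png

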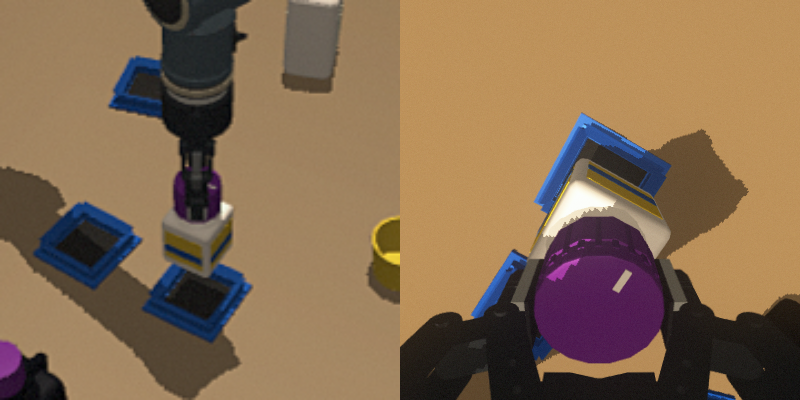

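The crop shows the jar upright in the grip, its square sides parallel to the holder below it. The sensed TCP is 1.8 mm off in y, so I correct that, then lower until contact.

Run:
```python
from rig import *
from h import *
T=np.array([.5673,-.0935]);C=T+(T-sense()["position"][:2])-[0,0] 
R=down(.5)
s=sense();C=T+np.array([.5669,-.0942])-s["position"][:2]
move_l(np.r_[C,.160],R,feed=.1);s=sense();print(s["time_s"],s["position"],s["wrist_force"])
C=C+(T-s["position"][:2])
r=move_l(np.r_[C,.116],R,feed=.04,until_force=10)
s=sense();print(r,s["time_s"],s["position"],s["wrist_force"],s["ft_torque"],s["finger_gap"],s["tcp_rot"][:,0])
```

```text
8.8333 [ 0.5673844  -0.09488855  0.15994788] [-0.26102209  0.49303339 -2.2347646 ]
True 9.7333 [ 0.56729291 -0.09348553  0.12126505] [-1.01062093 -0.3452949   5.22725462] [0.01651235 0.19887799 0.00234611] 0.05257447672978947 [ 8.77544579e-01  4.79494937e-01 -3.44358291e-04]
```

Contact came at TCP z 121.3 mm against an expected 121.2, so the jar is seated on the pocket floor. Now I unscrew in small helical steps, watching force and torque.

```bash
cat > un.py <<'E'
from rig import *
from h import *
import sys
a0,a1,zc=map(float,sys.argv[1:4])
C=np.array([.5673,-.0935]);
s=sense();print(s["time_s"],s["position"])
P=np.load("C.npy") if len(sys.argv)>4 else None
if P is None:
    P=np.r_[C,zc]
    P[:2]+=[0.0001,-.0004]
n=int(np.ceil((a1-a0)/.1))
for a in np.linspace(a0,a1,n+1)[1:]:
    s=sense();fz=s["wrist_force"][2]
    P[:2]+=.6*np.clip(C-s["position"][:2],-.001,.001)
    P[2]+=.0027*(a1-a0)/n if a>.1 else 0
    if fz>12:P[2]+=.0003
    if fz<-5:P[2]-=.0004
    move_l(P,down(.5+a),feed=.0013)
    s=sense();R=s["tcp_rot"]
    print(round(a,2),round(s["time_s"],2),"p",np.round(s["position"]*1000,1),"yaw",round(np.arctan2(R[1,0],R[0,0])-.5,3),"f",np.round(s["wrist_force"],1),"tz",round(s["ft_torque"][2],2),round(s["finger_gap"]*1000,1),"q7",round(s["joint_pos"][6],2))
    if np.linalg.norm(s["wrist_force"])>50: print("STOP");break
np.save("C.npy",P)
E
python3 un.py 0 .3 .1205
```

```text
9.7333 [ 0.56729291 -0.09348553  0.12126505]
0.1 10.6 p [567.4 -94.5 121.3] yaw 0.099 f [-3.7 -0.8  6.9] tz -0.01 52.6 q7 -0.56
0.2 10.97 p [567.9 -94.7 121.4] yaw 0.197 f [-1.4 -3.2  3.7] tz -0.38 52.2 q7 -0.48
0.3 11.38 p [567.8 -94.  121.6] yaw 0.297 f [ 1.1 -5.7  2.9] tz -0.44 52.5 q7 -0.4
```

```bash
python3 un.py .3 1.5 0 c
python3 - <<'E'
from rig import *
import cv2
p,d=camera("scene");cv2.imwrite("pics/u.png",cv2.resize(p[120:300,220:400,::-1],(540,540)))
E
```

```text
11.375 [ 0.56778846 -0.09398338  0.12157309]
0.4 11.69 p [567.5 -92.8 121.9] yaw 0.397 f [ 1.3 -4.8  4.7] tz -0.42 52.2 q7 -0.32
0.5 12.01 p [567.1 -92.3 121.8] yaw 0.498 f [ 1.6 -2.2  4. ] tz -0.33 52.5 q7 -0.23
0.6 12.38 p [566.8 -92.6 121.8] yaw 0.599 f [ 1.9 -1.2  4.2] tz -0.44 52.6 q7 -0.15
0.7 12.76 p [566.6 -93.1 121.8] yaw 0.699 f [0.7 0.6 1.7] tz -0.42 52.7 q7 -0.06
0.8 13.09 p [566.6 -93.4 121.8] yaw 0.798 f [ 0.5  1.5 -0.1] tz -0.41 52.4 q7 0.02
0.9 13.41 p [566.7 -93.6 121.8] yaw 0.898 f [-1.5  2.  -3.5] tz -0.41 52.6 q7 0.11
1.0 13.72 p [567.4 -94.1 122.4] yaw 0.997 f [-1.6  1.2 -1.7] tz -0.39 52.5 q7 0.19
1.1 14.03 p [567.7 -94.2 123.1] yaw 1.097 f [-1.7  0.3 -1.1] tz -0.32 52.6 q7 0.27
1.2 14.37 p [567.8 -94.  123.6] yaw 1.197 f [-1.  -0.5 -2. ] tz -0.36 52.5 q7 0.36
1.3 14.68 p [567.9 -93.7 124.2] yaw 1.297 f [-2.1 -2.  -0.1] tz -0.37 52.5 q7 0.44
1.4 14.98 p [568.7 -93.3 125.2] yaw 1.398 f [-0.5 -1.8  3.9] tz -0.02 52.4 q7 0.53
1.5 15.36 p [567.9 -93.4 125.6] yaw 1.499 f [-1.2 -1.7  6.7] tz 0.04 52.7 q7 0.61
```

View pics/u.png

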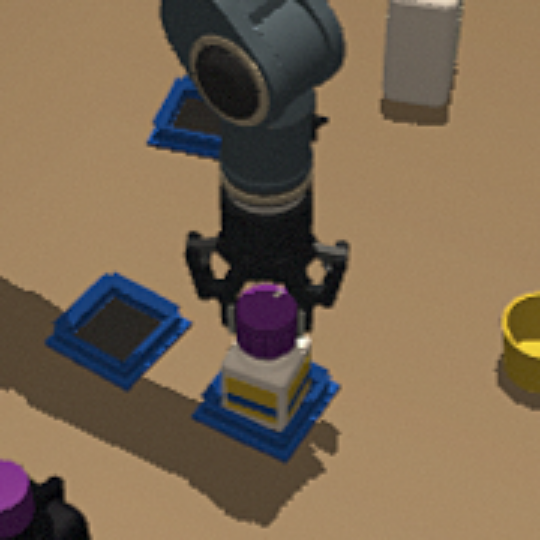

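The crop shows the jar seated in the holder with the cap raised slightly. Torque fell from 0.4 to 0 N m at 1.4 rad, so the threads have let go. I add a small margin of turn, then lift slowly while watching for jar weight or a stuck seal.

Run:
```python
from rig import *
from h import *
P=np.load("C.npy");C=np.array([.5676,-.0936])
def rep(t):
    s=sense();print(t,round(s["time_s"],2),np.round(s["position"]*1000,1),np.round(s["wrist_force"],1),"tz",round(s["ft_torque"][2],2),round(s["finger_gap"]*1000,1));return s
for a in (1.6,1.7):
    move_l(P+[0,0,.0003],down(.5+a),feed=.0013);s=rep("turn")
z=P[2]
for dz in np.r_[.001:.0125:.0015]:
    s=sense();P[:2]+=.5*np.clip(C-s["position"][:2],-.001,.001)
    move_l(np.r_[P[:2],z+dz],down(2.2),feed=.01);s=rep("up %.1f"%(dz*1e3))
np.save("C.npy",P); np.save("z.npy",z)
p,d=camera("scene");cv2.imwrite("pics/v.png",cv2.resize(p[120:300,220:400,::-1],(540,540)))
```

```text
turn 15.66 [567.8 -93.4 125.7] [-1.4 -1.8  6.6] tz -0.02 52.4
turn 15.91 [567.9 -93.4 125.7] [-0.5 -1.6  5.7] tz 0.06 52.6
up 1.0 16.16 [567.6 -93.2 125.8] [ 0.2 -2.2  2.9] tz 0.02 52.3
up 2.5 16.46 [566.5 -93.  126.5] [ 0.5 -1.  -0.4] tz 0.02 52.4
up 4.0 16.77 [566.8 -93.5 128.1] [ 0.8 -0.7 -1.4] tz -0.02 52.3
up 5.5 17.07 [567.3 -93.6 129.8] [ 0.3 -0.6  0.1] tz -0.04 52.4
up 7.0 17.38 [567.7 -93.6 131.4] [ 0.4 -0.9 -0.6] tz -0.06 52.7
up 8.5 17.68 [567.6 -93.7 132.9] [ 0.4  0.2 -0.4] tz -0.01 52.4
up 10.0 17.98 [567.6 -93.7 134.4] [ 0.6 -0.8 -0.6] tz 0.05 52.5
up 11.5 18.27 [567.6 -93.7 135.9] [-0.  -0.5 -0.4] tz -0.01 52.8
```

View pics/v.png

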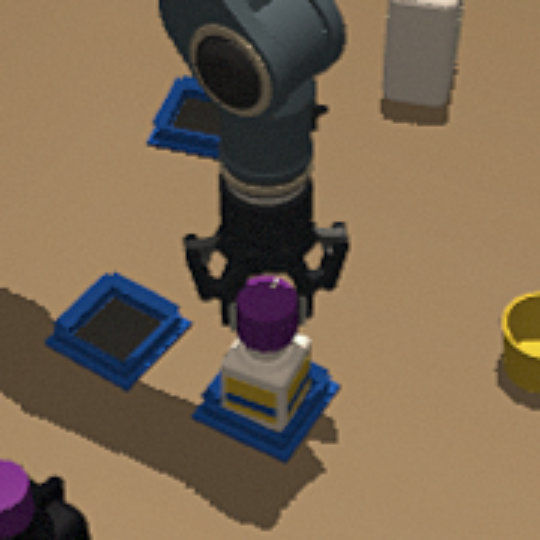

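The jar stays seated (body at (268,390) unmoved), the cap rises freely and no weight hangs on the wrist. Now I lift to 2 cm above the rim and check.

Run:
```python
from rig import *
from h import *
P=np.load("C.npy")
move_l(np.r_[P[:2],.1622],down(2.2),feed=.03);sleep(.5)
s=sense();print(s["time_s"],s["position"],s["wrist_force"],s["tcp_rot"][:,2],s["finger_gap"],abs(s["qd"]).max())
p,d=camera("scene");c=camera_params("scene")
cv2.imwrite("pics/f.png",cv2.resize(p[180:270,260:350,::-1],(540,540),interpolation=cv2.INTER_CUBIC))
# expected pixels: cap axis edge 0.131, cap top .171, rim .110, jar top .078
X=np.array([[.5673,-.0942,z] for z in (.171,.131,.110,.078)])
q=cv2.projectPoints(X,cv2.Rodrigues(c["rotation"].T)[0],-c["rotation"].T@c["position"],c["K"],c["dist"])[0].reshape(-1,2)
print(np.round((q-[260,180])*6))
```

```text
19.8583 [ 0.56751868 -0.09356689  0.16216073] [-0.43942215  0.52381567 -1.03237055] [-7.57502951e-05  1.52872927e-05 -9.99999997e-01] 0.052771786261403476 0.0019130730754467514
[[291. 189.]
 [291. 252.]
 [291. 284.]
 [291. 332.]]
```

View pics/f.png

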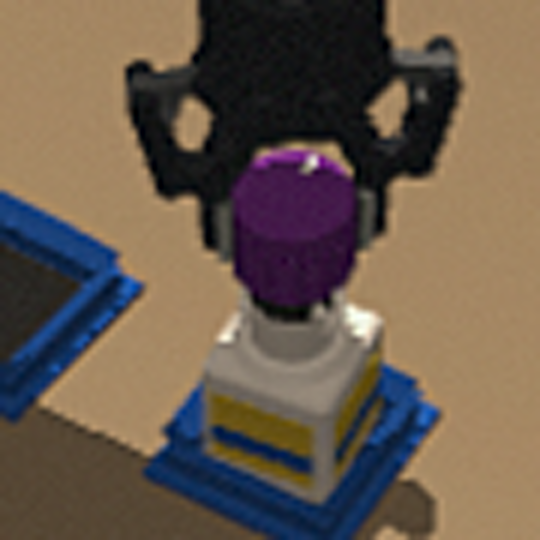

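The crop shows the cap held level at (295,225), above the neck with its dark ring at (290,305), and the jar in the holder. The cap looks perhaps 3 mm low, so I check heights by depth.

Run:
```python
from rig import *
from h import *
c=camera_params("scene");p,d=camera("scene")
R,o=cam(c);v,u=np.mgrid[:400,:640]
n=cv2.undistortPoints(np.stack([u,v],-1).reshape(-1,1,2).astype(float),c["K"],c["dist"]).reshape(-1,2)
W=(o+(np.c_[n,np.ones(len(n))]*d.reshape(-1,1))@R.T).reshape(400,640,3)
near=(np.hypot(W[...,0]-.568,W[...,1]+.094)<.05)&(d>0)
m=near&(mask(p,"purple")>0);z=W[m][:,2]*1000
print("cap z",m.sum(),np.round(np.percentile(z,[0,1,3,50,85,90,97,99]),1)); print(np.histogram(z,bins=range(116,182,3)))
z=W[near&(m==0)][:,2]*1000;print(np.histogram(z,bins=range(60,130,3)))
g=(np.hypot(W[...,0]-.65,W[...,1]+.2)<.05)&(d>0);print("counter",np.median(W[g][:,2]))
```

```text
cap z 347 [129.8 133.7 136.4 169.8 172.1 172.6 173.8 174.4]
(array([  0,   0,   0,   0,   2,   3,   7,   9,   6,   8,  10,   5,  11,
         9,   6,  13,  16,  79, 141,  20,   0]), array([116, 119, 122, 125, 128, 131, 134, 137, 140, 143, 146, 149, 152,
       155, 158, 161, 164, 167, 170, 173, 176, 179]))
(array([29, 22, 21, 32, 46, 81, 60, 51, 23, 12, 12,  8,  9, 11, 24, 24, 13,
        9, 15,  3,  0,  0,  1]), array([ 60,  63,  66,  69,  72,  75,  78,  81,  84,  87,  90,  93,  96,
        99, 102, 105, 108, 111, 114, 117, 120, 123, 126, 129]))
counter -0.0004351008073297802
```

The cap top is at about 170.5 mm, so its edge is at about 130.5 mm, 20 mm above the rim at 110 mm. The jar shoulder is at about 78 mm, so the jar is seated.

```bash
python3 -c "
from rig import *
print(finish_job())"
```

```text
the job is handed in; nothing more can be done
None
```

I handed the job in at about 20 s on the robot's clock: the jar sits upright in the farthest blue holder, and the gripper holds the unscrewed cap level and still about 2 cm above the open mouth.

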